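Set an axle bar flat-up in a leaf drill jig

ROBOT

A 7-joint arm with a two-finger parallel gripper is mounted at the origin on the work surface. World frame = base frame: x ahead of the robot, y to its left, z up, the work surface at z = 0. Lengths are in m, angles in rad, forces in N, time in s.
With the tool pointing down it reaches from about 0.425 to 0.925 m from the base axis. Payload 6.8 kg.
Tool frame: the origin (TCP) lies on the mounting face of the last link; the fingertips stand 173 mm ahead of it and the grasp point (between the pads) lies 155 mm ahead of it; z points along the fingers, y is the line along which they close (so a half turn about z gives the same grasp; the last joint's range is limited). The gripper opens to 85 mm and grips with 20 to 120 N. Pads are 22 mm wide; open, the fingers measure 114 mm over their backs; the gripper's body (76 mm by 85 mm) begins 54 mm behind the grasp point. The pads swing forward as they close: fully open they stand 13 mm farther back than shut.
Start: joints at [-0.108, 0.477, 0.022, 1.555, -0.011, 1.109, -0.083], TCP at [0.675, 0, 0.405] pointing down, gripper open.
Joint ranges: [-2.96, 2.96], [-0.34, 2.1], [-1.41, 1.46], [0.24, 2.44], [-1.37, 4.51], [0.17, 1.92], [-2.96, 2.96]. Speed limits (rad/s): [2.39, 2.39, 3.14, 3.14, 3.14, 3.14, 3.14].

INTERFACE

Orientations are given as a unit quaternion [w, x, y, z].
In Python, from station import bot gives the robot as it stands. The module is installed in compiled form; this text tells all that it offers.
- The arm moves only by the shell command python3 -m pendant 'ROWS' [FORCE]. ROWS is JSON, a list of rows, each a list of 5 numbers: the finger opening in m, from 0 to 0.0854, then the shift along the tool's x, y, z in m, then the turn about the tool's z in degrees. In form: [[jaw, x, y, z, yaw], ...]. A call has 1 to 12 rows; each row shifts and turns the commanded pose from where the row before left it, along the tool's axes as they then stand; what a row does not reach is not made up. A row lasts 1/12 s, in which the tool goes at most 41.7 mm and 7.16 degrees, less where a joint would pass 70% of its speed; a pose out of reach is approached as far as the arm can. A call with a gripper value outside its range is refused whole. The fingers move at their own pace and stop on an object; FORCE is the grip in N (left out, the last holds). Time passes only in rows, so rows that do not move let the fingers close. It gives the time, the measured TCP pose, the force, the opening and the grip force at its end, in the units of the state.
- bot.get_obs(): the state, without advancing time (a new reading comes with each control period).
- bot.read_camera(name): name is "scene" or "side" or "wrist"; returns (picture, depth): 384x512x3 uint8, blue, green, red; 384x512 float32, m along the optical axis (not along the pixel's ray), 0 where there is no reading.
- bot.camera_model(name): a dict with "intrinsics" (3x3 intrinsics, pixels), "R" (3x3) and "t" (3): a world point X has camera coordinates R X + t. Camera axes: x right, y down, z forward; pixel columns grow to the right and rows downward; lengths in m; the calibration is good to about 2 mm. A picture is of the moment at which its call begins: read the wrist's pose just before it. camera_model takes no time and is no camera call; for the wrist camera it gives the pose at the moment of the call.
- bot.hand_in(): hands the job in; it is judged then, once.
Trained networks look in the newest picture that a camera, given by its name, has taken for a name from the list of things; names that differ only in an ending like _2 or _b are one class to them, and where a whole thing is asked for, a point or a joint stands for the part that bears it (a point fixed in the world has none). Each returns a list of dicts, best first, with "score" (0 to 1); they miss things now and then, are a little off and sometimes report something else, mostly with a low value. They report only what shows in the picture. A call takes as long as a camera call.
- bot.boxes_of(name, camera): "at" ([column, row] in pixels, amid what is visible of it).
- bot.trace(name, camera): "mask" (384x512 bool, what is visible of it) and "at" ([column, row] in pixels, amid what is visible of it).
- bot.pinpoint(name, camera): "at" ([column, row] in pixels: a listed point, or the origin of a listed thing).
The state is a dict: "t": time; "q": joint angles; "joint_vel": joint speeds; "joint_torque": joint torques, N m; "eef_pos": TCP position; "tool_rot": TCP orientation; "contact_force": force on the tool from outside, world axes, zero at the start; "torque": the same for the moment, N m; "gripper_width": opening from 0.0 (shut) to 1.0 (fully open); "grasp_force": force on a finger pad.
Only numpy, scipy, OpenCV 4.12 (cv2) and the standard library are available. Lean on these libraries where they do the work, as an engineer would, in place of code of your own. Each camera call takes 0.05 s, during which the arm holds its last target. There are 200 camera calls.

TASK

The axle bar lies in the two V-blocks of the drill jig, a little short of the end stop and with its milled flat turned off to one side. Without lifting it out of the V-blocks, slide it fully home against the end stop and roll it until the flat faces straight up; then swing the jig's hinged leaf down until it lies flush on the flat. Let go, and leave the things around the jig where they are.

Things in the scene. Friction and masses are not known exactly. Their poses are not given: they have to be found in the camera images.
- jig: Leaf drill jig fixed to the bench: dark steel base plate 130 x 180 x 12 mm with two bright, oiled (slippery) steel V-blocks, an end stop and a hinged leaf. Origin on the plate's underside below the middle of the closed leaf; z up, y along the bar from the end stop to the bar's free end, x across (hinge on the -x side). The plate spans x = -65 to +65 and y = -118 to +62 mm.
- v_seat (a point): Point on the axis of a bar lying in the V-blocks, midway between them, 80 mm straight above the jig's origin; axes as the jig's. The V-blocks are 60 mm wide across x, their tops 4 mm below this point; they span y = -52 to -28 and +28 to +54 mm. Beyond y = +54 mm the bar overhangs freely, with only the bench 83 mm below its axis.
- end_stop: The jig's end stop: upright dark plate 40 mm wide, 14 mm thick, with a round steel button 18 mm across. Origin at the centre of the button's face, on the bar's axis (jig x = 0, y = -90, z = 80 mm); its z axis is level and points along the bar's axis from the stop to the bar's free end. Fixed to the jig.
- bar_center (a point): Centre of the loose, dark grey round axle bar, 28 mm diameter, 200 mm long, 0.33 kg. Its z axis runs along the bar (stop end z = -100, free end +100 mm); its x axis points out of the bright milled flat (20 x 44 mm, 10 mm from the bar's axis, at z = -32 to +12 mm; else round). Starts 12 to 22 mm short of the stop, the flat 40 to 115 degrees off upright to the jig's +x side.
- leaf (a joint): Angle (rad) of the jig's hinged leaf: 0 = closed, level, its underside flush on the flat of a bar lying home and flat-up; grows as it opens; 1.57 = standing upright, 1.8 = fully open. Stiff hinge: the leaf stays wherever it is left and needs about 2 N at the tab to move.
- leaf_hinge (a point): Middle of the leaf's hinge pin, at jig x = -50, y = 0, z = 95 mm; the pin is parallel to the jig's y axis.
- leaf_tab (a point): Middle of the outer (upper when closed) face of the thumb tab at the leaf's free end, 114 mm from the hinge pin. Tab 26 x 20 x 6 mm; leaf an aluminium plate 28 mm wide, 10 mm thick, 124 mm from pin to tip, with a steel drill bush 22 mm across standing 8 mm out of its outer face, 50 mm from the pin. It closes over the bar, towards the jig's +x side.
- quad: Bystander: small white quadcopter, about 120 x 120 x 35 mm, origin under its centre.
- bottle: Bystander: whitish bottle with a dark cap, 54 mm in diameter, 130 mm tall, origin under its centre.
- driver: Bystander: screwdriver lying on the mat, 180 mm long, origin under its middle, along its x axis.
- tape: Bystander: roll of tape lying flat, 68 mm in diameter, 18 mm high, origin under its centre.

How it is judged:
On the way:
1. the bar lies home against the stop in its V-blocks with the flat facing up, the leaf still raised (z of bar_center in the frame of end_stop below 0.104 m and angle between bar_center's own x axis and vertical below 0.2 rad and value of joint leaf above 0.3 rad), for 0.2 s.
At the end, for the whole second after the job is handed in: The bar lies in both V-blocks (axis within 3 mm of its seated height), its end within 3 mm of the end stop, its flat facing straight up within 4 degrees, the leaf closed onto the flat (within 0.03 rad of closed), and everything at rest (z of bar_center in the frame of end_stop below 0.103 m and angle between bar_center's own x axis and vertical below 0.07 rad and z of bar_center in the frame of jig between 0.077 and 0.083 m and value of joint leaf below 0.03 rad and linear speed of bar below 0.02 m/s); the robot touches nothing.
It fails at once if the bar is lifted out of the V-blocks (more than 20 mm) (z of bar_center in the frame of jig above 0.1 m).
It fails at once if a bystander is pushed more than 25 mm (distance of any of quad, bottle, driver, tape from where it was at the start of the episode above 0.025 m).
It also fails if it takes over 58 s, if anything falls off the work surface, if the arm or the gripper's body presses on something with over 40 N, if the wrist force passes 120 N, or if a joint passes its speed limit or range.

## Working session

There is one attempt and no reset: what is moved stays moved. The work goes in short steps, Python scripts to look and compute and a shell command to move; the robot and the scene stay as the last step left them, time stands still between calls to the robot, and variables do not carry over. Pictures are saved under pics/ and viewed, at most 10 in all, crops included, and the job is handed in when it is done.

```bash
mkdir -p pics; cat > h.py <<'E'
import numpy as np, cv2
from station import bot
from scipy.spatial.transform import Rotation as Ro
def world(cam,uv,z=None,depth=None):
    m=bot.camera_model(cam);K,R,t=[np.array(m[k]) for k in("intrinsics","R","t")]
    r=np.linalg.inv(K)@np.array([uv[0],uv[1],1.])
    if z is None:
        return R.T@(r*depth-t)
    C=-R.T@t; d=R.T@r
    return C+d*(z-C[2])/d[2]
def proj(cam,X):
    m=bot.camera_model(cam);K,R,t=[np.array(m[k]) for k in("intrinsics","R","t")]
    p=K@(R@np.array(X)+t); return p[:2]/p[2]
def dep(D,uv,n=2):
    u,v=int(round(uv[0])),int(round(uv[1]));w=D[max(v-n,0):v+n+1,max(u-n,0):u+n+1];w=w[w>0]
    return float(np.median(w)) if w.size else 0
E
python3 - <<'E'
from h import *
for c in("scene","side"):
    im,D=bot.read_camera(c); cv2.imwrite(f"pics/{c}0.png",im); np.save(f"{c}0.npy",D)
    for n in("jig","v_seat","end_stop","bar_center","leaf_hinge","leaf_tab","quad","bottle","driver","tape"):
        r=bot.pinpoint(n,c)[:2]
        for a in r:
            d=dep(D,a["at"]); print(c,n,np.round(a["at"]),round(a["score"],2),np.round(world(c,a["at"],depth=d),3) if d else None)
E
```

```text
scene jig [242. 203.] 0.86 [ 0.506 -0.023  0.012]
scene v_seat [242. 183.] 0.83 [ 0.502 -0.015  0.087]
scene bar_center [247. 181.] 0.96 [0.497 0.    0.084]
scene leaf_hinge [234. 169.] 0.72 [ 0.447 -0.012  0.091]
scene leaf_tab [226. 135.] 0.82 [ 0.441 -0.027  0.216]
scene leaf_tab [241. 204.] 0.2 [ 0.511 -0.026  0.015]
scene quad [120. 220.] 0.91 [ 0.417 -0.342  0.034]
scene bottle [235. 168.] 0.67 [ 0.447 -0.01   0.095]
scene bottle [152. 310.] 0.62 [ 0.711 -0.353  0.043]
scene driver [355. 163.] 0.79 [0.523 0.369 0.003]
scene driver [247. 178.] 0.73 [0.496 0.003 0.092]
scene tape [257. 272.] 0.79 [ 0.717 -0.09   0.003]
side jig [239. 234.] 0.87 [ 0.469 -0.056  0.032]
side jig [219. 175.] 0.44 [ 0.437 -0.022  0.217]
side v_seat [234. 212.] 0.94 [ 0.48  -0.026  0.087]
side end_stop [258. 221.] 0.86 [ 0.505 -0.094  0.074]
side bar_center [229. 210.] 0.64 [ 0.476 -0.008  0.089]
side bar_center [233. 214.] 0.42 [ 0.477 -0.023  0.082]
side leaf_hinge [225. 212.] 0.82 [ 0.439 -0.034  0.11 ]
side leaf_tab [222. 176.] 0.93 [ 0.441 -0.03   0.216]
side quad [298. 304.] 0.94 [ 0.374 -0.351  0.02 ]
side bottle [371. 254.] 0.69 [ 0.659 -0.366  0.018]
side driver [164. 186.] 0.79 [0.507 0.37  0.021]
side tape [305. 215.] 0.74 [ 0.695 -0.112  0.017]
```

```bash
python3 - <<'E'
import cv2
a=cv2.imread("pics/scene0.png");b=cv2.imread("pics/side0.png")
E
ls pics
```

```text
scene0.png
side0.png
```

```bash
python3 - <<'E'
import cv2,numpy as np
a=cv2.imread("pics/scene0.png");b=cv2.imread("pics/side0.png")
A=cv2.resize(a[110:260,170:320],(400,400),interpolation=3);B=cv2.resize(b[150:270,180:300],(400,400),interpolation=3)
o=np.hstack([A,B]);cv2.imwrite("pics/c0.png",o)
E
```

```text
(no output)
```

View pics/c0.png

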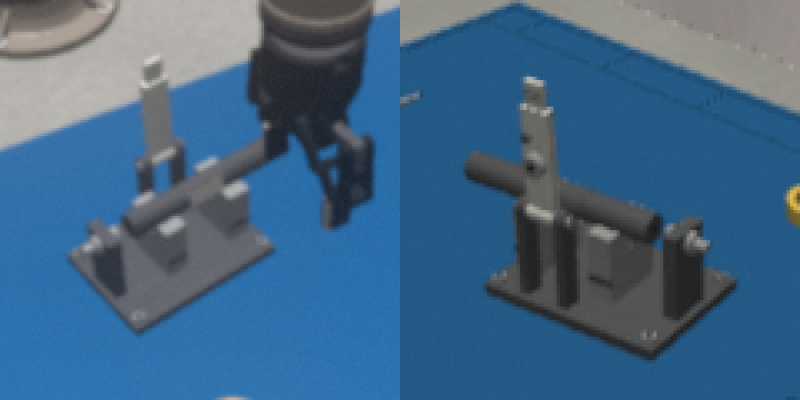

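View pics/scene0.png

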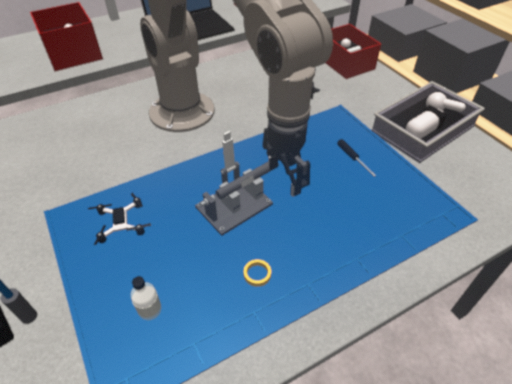

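The images show the jig with its hinge on the robot side, the stop towards world -y, the leaf about upright, and the bright flat facing the far side. Next I get the jig pose from depth and check the wrist camera's mounting.

```bash
cat >> h.py <<'E'
def cloud(cam,mask,D):
    m=bot.camera_model(cam);K,R,t=[np.array(m[k]) for k in("intrinsics","R","t")]
    v,u=np.nonzero(mask&(D>0)); d=D[v,u]
    P=np.linalg.inv(K)@np.vstack([u,v,np.ones_like(u)])*d
    return (R.T@(P-t[:,None])).T
E
python3 - <<'E'
from h import *
o=bot.get_obs();print({k:np.round(v,3) for k,v in o.items()})
q=o["tool_rot"];Rt=Ro.from_quat([q[1],q[2],q[3],q[0]]).as_matrix();print(np.round(Rt,3))
m=bot.camera_model("wrist");R=np.array(m["R"]);t=np.array(m["t"]);print("cam in tool",np.round(Rt.T@(-R.T@t-np.array(o["eef_pos"])),3));print(np.round(R@Rt,2),np.round(m["intrinsics"]))
for c in("scene","side"):
    im,D=bot.read_camera(c)
    a=bot.trace("jig",c)[0]; P=cloud(c,a["mask"],D)
    s=P[(P[:,2]>.006)&(P[:,2]<.018)]
    (cx,cy),(w,h),an=cv2.minAreaRect(s[:,:2].astype(np.float32)*1000)
    print(c,len(P),len(s),"rect",cx,cy,w,h,an)
    b=bot.trace("bar_center",c)[0]; B=cloud(c,b["mask"],D)
    l=cv2.fitLine(B.astype(np.float32),cv2.DIST_HUBER,0,.003,.003).ravel();pr=(B-l[3:])@l[:3]
    print("bar",len(B),l,pr.min(),pr.max())
    b=bot.trace("leaf",c)[0]; B=cloud(c,b["mask"],D)
    print("leaf",len(B),np.round(np.percentile(B,[2,50,98],axis=0),3))
E
```

```text
{'t': np.float64(1.1), 'q': array([-0.108,  0.477,  0.022,  1.555, -0.012,  1.109, -0.083]), 'joint_vel': array([-0.001,  0.   , -0.   ,  0.   , -0.002, -0.   ,  0.   ]), 'joint_torque': array([ 2.0000e-03, -5.9634e+01,  1.6080e+00, -2.8155e+01,  1.3000e-02,
        1.0000e-03, -0.0000e+00]), 'eef_pos': array([ 0.675, -0.   ,  0.405]), 'tool_rot': array([0.   , 0.707, 0.707, 0.   ]), 'contact_force': array([-0.39 , -0.063,  0.37 ]), 'torque': array([0.024, 0.007, 0.015]), 'grasp_force': np.float64(0.0), 'gripper_width': np.float64(0.997)}
[[ 0.  1.  0.]
 [ 1. -0.  0.]
 [ 0.  0. -1.]]
cam in tool [0.081 0.    0.03 ]
[[ 0.    1.   -0.  ]
 [-0.95  0.   -0.32]
 [-0.32  0.    0.95]] [[325.   0. 251.]
 [  0. 325. 188.]
 [  0.   0.   1.]]
scene 2672 1328 rect 496.95269775390625 -44.388038635253906 131.5496826171875 181.15223693847656 9.270184516906738
bar 644 [-0.20070744  0.9795872   0.01119807  0.503333   -0.04543737  0.0891466 ] -0.04598155879481804 0.17029907180309423
leaf 369 [[ 0.437 -0.038  0.099]
 [ 0.445 -0.026  0.16 ]
 [ 0.449 -0.011  0.219]]
side 2106 834 rect 494.54632568359375 -44.295326232910156 133.5046844482422 180.28086853027344 9.645564079284668
bar 463 [-0.1630355   0.9862902   0.02551738  0.48110285 -0.00989072  0.09127094] -0.08405974746520026 0.23093757262359507
leaf 2193 [[ 0.424 -0.136  0.004]
 [ 0.452 -0.048  0.025]
 [ 0.564  0.035  0.202]]
```

Both cameras give a plate rectangle of about 132 x 181 mm (spec 130 x 180), yaw 9.45°. That puts the jig origin at about (0.491, -0.017). I'll move the wrist camera over it.

```bash
python3 -m pendant '[[0,0,-0.03,-0.01,0],[0,0,-0.035,-0.01,0],[0,0,-0.035,-0.01,0],[0,0,-0.035,0,0],[0,0,-0.035,0,0],[0,0,-0.0065,0,-4.7],[0,0,0,0,-4.75],[0,0,0,0,0],[0,0,0,0,0]]'
cat >> h.py <<'E'
import json,os
def setjig(o,a): json.dump([list(map(float,o)),float(a)],open("jig.json","w"))
def jig():
    o,a=json.load(open("jig.json")); c,s=np.cos(a),np.sin(a)
    return np.array(o),np.array([[c,-s,0],[s,c,0],[0,0,1]])
def J2W(p): o,R=jig(); return R@np.array(p,float)+o
def W2J(p): o,R=jig(); return (np.array(p)-o)@R
E
python3 - <<'E'
from h import *
setjig([.4911,-.0167,0],np.radians(9.45))
o=bot.get_obs();print(o["eef_pos"],o["tool_rot"],W2J(o["eef_pos"]),o["contact_force"])
im,D=bot.read_camera("wrist");cv2.imwrite("pics/w1.png",im);np.save("w1.npy",D)
for n in("v_seat","end_stop","bar_center","leaf_hinge","leaf_tab","jig"):
    for a in bot.pinpoint(n,"wrist")[:1]:
        print(n,np.round(a["at"]),round(a["score"],2),np.round(W2J(world("wrist",a["at"],depth=dep(D,a["at"]))),4))
a=bot.trace("jig","wrist")[0];P=cloud("wrist",a["mask"],D);s=P[(P[:,2]>.006)&(P[:,2]<.018)]
print(len(s),cv2.minAreaRect(s[:,:2].astype(np.float32)*1000))
b=bot.trace("bar_center","wrist")[0];B=cloud("wrist",b["mask"],D);np.save("bar1.npy",B)
Bj=W2J(B); print(np.percentile(Bj,[1,50,99],axis=0))
for y0 in range(-90,130,10):
    s=Bj[abs(Bj[:,1]*1000-y0)<4]
    if len(s)>30:
        A=np.c_[2*s[:,0],2*s[:,2],np.ones(len(s))];x=np.linalg.lstsq(A,(s[:,[0,2]]**2).sum(1),rcond=None)[0]
        print(y0,len(s),np.round(1000*x[:2],1),round(1000*np.sqrt(max(0,x[2]+x[0]**2+x[1]**2)),1), np.round(1000*s[:,2].max(),1))
E
```

```text
t: 2.25
eef_pos: [0.4986, -0.0, 0.4351]
tool_rot: [0.0, 0.647, 0.762, 0.0]
contact_force: [0.2, 0.1, 0.1]
gripper_width: 0.001
grasp_force: 0.0
[ 4.98623316e-01 -1.65233913e-05  4.35052447e-01] [3.05399849e-04 6.47385960e-01 7.62162198e-01 3.31430551e-04] [0.01016043 0.01522184 0.43505245] [0.19332844 0.13246862 0.06093608]
v_seat [243. 174.] 0.87 [0.0027 0.0081 0.0966]
bar_center [240. 159.] 0.68 [0.0005 0.0232 0.0966]
leaf_hinge [191. 180.] 0.88 [-0.0453  0.0066  0.1137]
leaf_tab [151. 231.] 0.9 [-0.0514  0.007   0.2218]
jig [244. 159.] 0.64 [0.0043 0.0229 0.0961]
7135 ((495.227783203125, -42.00983428955078), (129.7921905517578, 180.57113647460938), 9.52043342590332)
[[-0.01757921 -0.06459619  0.00461115]
 [-0.0002407   0.04652995  0.09482185]
 [ 0.01346111  0.12546247  0.09780239]]
-70 37 [-4.3 86.5] 8.5 95.9
-60 117 [-0.  82.9] 13.6 97.3
-50 174 [-0.2 82.4] 14.0 98.5
-40 203 [-0.2 81.8] 14.6 97.9
-30 186 [-0.1 82.5] 14.0 97.8
-20 207 [-2.2 54.1] 40.6 98.0
-10 204 [-1.6 55.2] 39.5 98.6
0 191 [-0.6 56.1] 39.0 98.2
10 197 [-0.8 84.9] 12.1 98.2
20 194 [-0.9 85. ] 12.0 98.1
30 205 [-0.7 85.3] 11.9 98.5
40 221 [-0.3 82.4] 14.1 97.6
50 251 [-0.2 83. ] 13.7 97.9
60 254 [-0.2 83.3] 13.4 98.9
70 257 [-2.6 50.1] 44.7 98.3
80 267 [-2.9 49. ] 45.8 98.4
90 275 [-1.9 48.5] 46.1 98.4
100 268 [-0.3 83.7] 13.2 99.2
110 282 [-0.3 83.5] 13.3 98.4
120 304 [ 0.2 51.5] 43.2 98.6
```

View pics/w1.png

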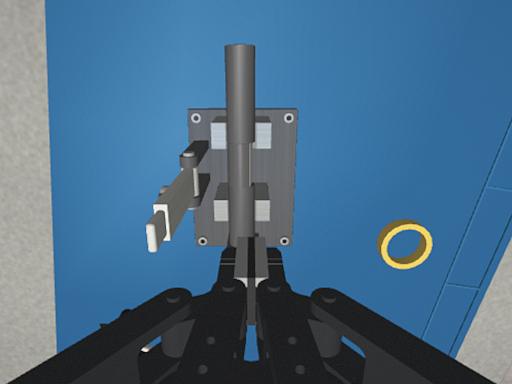

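The wrist view shows the bar axis at column 240 with its free end at row 45, the V-blocks at rows 135 and 205, and the upright leaf tab at (152,230). The axis sits at jig x≈0 and the free end at y≈125 mm, about 15 mm short of the stop. I'll measure the flat angle from the depth, then go round to push from the free end.

```bash
cat >> h.py <<'E'
def flat(P,ax=-.0002,az=.083,y=(-.02,.035)):
    """roll angle of flat (deg, + towards +x) from jig-frame cloud P: segment scanned for lowest chord residual"""
    P=P[(P[:,1]>y[0])&(P[:,1]<y[1])]; v=P[:,[0,2]]-[ax,az]
    r=np.hypot(*v.T); v=v[(r<.018)&(r>.007)]; best=[]
    for a in np.arange(-60,125,1.):
        n=np.array([np.sin(np.radians(a)),np.cos(np.radians(a))])
        best.append((((v@n)-.014).clip(-.006,.006)>-.0025).mean())  # unused weight
    ang=np.degrees(np.arctan2(v[:,0],v[:,1]));r=np.hypot(*v.T)*1000
    return ang,r
E
cat > fl.py <<'E'
from h import *
import sys
def prof(P,y0,y1,ax=-.0002,az=.083):
    s=P[(P[:,1]>y0)&(P[:,1]<y1)];v=s[:,[0,2]]-[ax,az];r=np.hypot(*v.T)*1000;a=np.degrees(np.arctan2(v[:,0],v[:,1]))
    k=(r<18)&(r>7)
    return [(int(b),round(float(np.median(r[k&(abs(a-b)<5)])),1)) for b in range(-90,121,10) if (k&(abs(a-b)<5)).sum()>8]
E
python3 - <<'E'
from fl import *
Bj=W2J(np.load("bar1.npy"))
for y in(-.05,-.03,-.015,0,.015,.03,.045,.06): print(y,prof(Bj,y-.006,y+.006))
E
python3 -m pendant '[[0,0.035,-0.01,0,0],[0,0.035,0,0,0],[0,0.035,0,0,0],[0,0.035,0,0,0],[0,0,0,0.037,0],[0,0,0,0.037,0],[0,0,0,0.037,0],[0,0,0,0.037,0],[0,0,0,0.037,0],[0,0,0,0,0],[0,-0.01,0,0,0],[0,0,0,0,0]]'
```

```text
-0.05 [(-70, 13.5), (-60, 13.8), (-50, 13.4), (-40, 13.5), (-30, 13.7), (-20, 13.5), (-10, 13.2), (0, 13.7), (10, 13.4), (20, 13.3), (30, 13.9), (40, 13.7), (50, 13.7), (60, 13.8), (70, 13.6)]
-0.03 [(-60, 13.3), (-50, 13.6), (-40, 13.5), (-30, 13.5), (-20, 13.4), (-10, 13.5), (0, 13.9), (10, 13.5), (20, 13.6), (30, 13.8), (40, 13.6), (50, 13.6), (60, 13.5), (70, 13.6), (110, 15.3)]
-0.015 [(-60, 13.7), (-50, 13.5), (-40, 13.7), (-30, 13.7), (-20, 13.6), (-10, 13.6), (0, 13.6), (10, 13.8), (20, 13.7), (30, 13.7), (40, 13.4), (50, 13.9), (60, 13.6), (70, 13.6), (80, 14.0)]
0 [(-60, 13.9), (-50, 13.9), (-40, 13.6), (-30, 13.9), (-20, 14.0), (-10, 13.6), (0, 14.0), (10, 13.9), (20, 14.1), (30, 14.1), (40, 13.7)]
0.015 [(-60, 13.8), (-50, 13.8), (-40, 13.8), (-30, 13.7), (-20, 14.0), (-10, 13.7), (0, 13.8), (10, 13.8), (20, 13.9), (30, 13.8), (40, 13.5), (70, 10.3)]
0.03 [(-70, 13.9), (-60, 13.7), (-50, 13.6), (-40, 14.0), (-30, 13.9), (-20, 13.7), (-10, 14.3), (0, 13.9), (10, 14.0), (20, 14.1), (30, 13.9), (40, 13.5), (70, 10.4)]
0.045 [(-70, 13.6), (-60, 13.6), (-50, 13.8), (-40, 13.8), (-30, 13.9), (-20, 13.5), (-10, 13.6), (0, 14.0), (10, 13.3), (20, 13.8), (30, 13.8), (40, 13.4), (50, 13.5), (60, 13.5), (70, 13.5), (80, 13.8), (110, 15.7)]
0.06 [(-80, 13.7), (-60, 13.7), (-50, 13.7), (-40, 13.7), (-30, 13.6), (-20, 13.6), (-10, 13.5), (0, 13.9), (10, 13.8), (20, 13.3), (30, 13.8), (40, 13.3), (50, 13.6), (60, 13.7), (70, 13.5), (80, 13.8)]
t: 3.7
eef_pos: [0.4684, 0.125, 0.2512]
tool_rot: [0.001, 0.647, 0.762, 0.0]
contact_force: [0.4, 0.1, -0.8]
gripper_width: 0.0
grasp_force: 0.0
```

The flat's upper edge is at about 43°, so the flat faces about 88° towards +x and needs about 21 mm of rolling arc. First I push the bar home.

```bash
python3 -m pendant '[[0,-0.005,0,0,0],[0,-0.005,0,0,0],[0,-0.004,0,0,0],[0,-0.004,0,0,0],[0,0,0,0,0]]'; python3 -m pendant '[[0,-0.002,0,0,0],[0,-0.002,0,0,0],[0,0,0,0,0]]'; python3 -m pendant '[[0,-0.002,0,0,0],[0,0,0,0,0]]'
```

```text
t: 4.12
eef_pos: [0.4708, 0.1081, 0.2506]
tool_rot: [0.001, 0.647, 0.763, 0.001]
contact_force: [0.2, -0.8, 0.6]
gripper_width: 0.001
grasp_force: 0.0
t: 4.37
eef_pos: [0.471, 0.1049, 0.2498]
tool_rot: [0.0, 0.646, 0.763, 0.0]
contact_force: [0.3, 2.7, 1.2]
gripper_width: -0.007
grasp_force: 1.3
t: 4.53
eef_pos: [0.471, 0.1046, 0.2498]
tool_rot: [-0.001, 0.646, 0.763, 0.001]
contact_force: [-1.5, 7.8, 2.9]
gripper_width: -0.001
grasp_force: 3.9
```

The bar is home: it stopped with a growing axial force. Now I go over the top of the bar at the +y block's outer edge, which clears the leaf, ready for a rolling stroke.

```bash
python3 -m pendant '[[0,0.008,0,0,0],[0,0,0,-0.025,0],[0,0,0.01,-0.015,0],[0,-0.035,0,0,0],[0,-0.033,0,0,0],[0,0,0,0,0],[0,0,0,0.015,0],[0,0,0,0.003,0],[0,0,0,0.001,0],[0,0,0,0,0]]'
```

```text
t: 5.37
eef_pos: [0.4907, 0.0454, 0.2704]
tool_rot: [-0.0, 0.646, 0.763, -0.001]
contact_force: [0.4, -0.2, 1.2]
gripper_width: 0.0
grasp_force: 0.0
```

```bash
python3 -m pendant '[[0,0,0,0.002,0],[0,0,0,0.001,0],[0,0,0,0,0]]';python3 -m pendant '[[0,0,0,0.001,0],[0,0,0,0,0]]';python3 -m pendant '[[0,0,0,0.001,0],[0,0,0,0,0]]'
```

```text
t: 5.62
eef_pos: [0.4915, 0.0461, 0.269]
tool_rot: [0.001, 0.646, 0.763, 0.001]
contact_force: [-2.1, -0.9, 10.3]
gripper_width: -0.0
grasp_force: 5.1
t: 5.78
eef_pos: [0.4919, 0.0463, 0.2685]
tool_rot: [0.001, 0.646, 0.763, 0.001]
contact_force: [-3.2, 0.2, 15.1]
gripper_width: -0.005
grasp_force: 6.3
t: 5.95
eef_pos: [0.4924, 0.0465, 0.268]
tool_rot: [0.001, 0.646, 0.763, 0.002]
contact_force: [-2.2, 0.1, 16.2]
gripper_width: -0.002
grasp_force: 7.0
```

```bash
python3 -m pendant '[[0,0,-0.002,-0.0005,0],[0,0,-0.003,-0.0005,0],[0,0,-0.003,0,0],[0,0,0,0,0]]';python3 -m pendant '[[0,0,-0.003,0,0],[0,0,-0.003,0,0],[0,0,0,0,0]]'
```

```text
t: 6.28
eef_pos: [0.4871, 0.0456, 0.2701]
tool_rot: [0.004, 0.646, 0.763, 0.006]
contact_force: [8.1, 1.7, 10.6]
gripper_width: 0.0
grasp_force: 6.2
t: 6.53
eef_pos: [0.4815, 0.0448, 0.2705]
tool_rot: [0.004, 0.646, 0.763, 0.006]
contact_force: [3.2, 0.1, 4.1]
gripper_width: -0.0
grasp_force: 1.7
```

```bash
python3 -m pendant '[[0,0,-0.003,0.001,0],[0,0,-0.003,0.0005,0],[0,0,-0.002,0,0],[0,0,0,0,0]]'; python3 - <<'E'
from fl import *
im,D=bot.read_camera("wrist");cv2.imwrite("pics/w2.png",im)
P=W2J(cloud("wrist",np.ones(D.shape,bool),D));P=P[(abs(P[:,0])<.03)&(P[:,2]>.06)&(P[:,2]<.12)]
print(W2J(bot.get_obs()["eef_pos"]))
for y in(-.02,-.01,0,.01,.02,.04,.08): print(y,prof(P,y-.005,y+.005))
s=P[(abs(P[:,0])<.005)&(P[:,2]>.08)];print(s[:,1].max())
E
```

```text
t: 6.87
eef_pos: [0.4742, 0.0438, 0.2695]
tool_rot: [0.005, 0.646, 0.763, 0.007]
contact_force: [6.9, 2.1, 19.1]
gripper_width: 0.001
grasp_force: 9.7
[-0.00675441  0.06245357  0.26951732]
-0.02 []
-0.01 []
0 [(-30, 14.4), (-20, 14.6), (-10, 14.9), (0, 14.1)]
0.01 [(-20, 14.6), (-10, 14.8), (0, 14.1)]
0.02 [(-20, 14.6), (-10, 14.6)]
0.04 [(100, 17.1)]
0.08 [(-80, 13.8), (-70, 13.6), (-60, 13.7), (-50, 13.5), (-40, 13.3), (-30, 13.4), (-20, 13.3), (-10, 13.1), (0, 13.1), (10, 13.0), (20, 13.2), (30, 13.2), (40, 13.1), (50, 13.1), (60, 13.4), (70, 13.2), (80, 13.3)]
0.11371425005402676
```

View pics/w2.png

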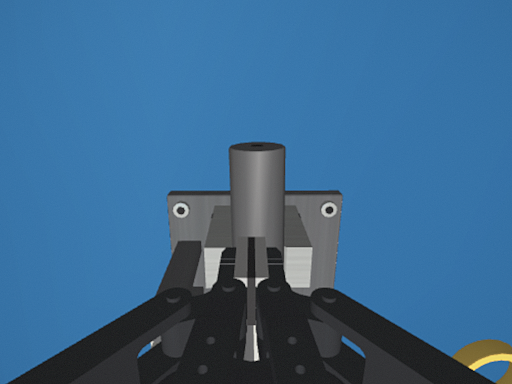

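The view is blocked by the fingers, but the V-blocks and bar end at (257,145) look right. I'll lift up to see the flat.

```bash
python3 -m pendant '[[0,0,0,-0.01,0],[0,0,0.005,-0.04,0],[0,-0.01,0.01,-0.04,0],[0,-0.035,0,-0.01,0],[0,0,0,0,0]]'; cat > look.py <<'E'
from fl import *
import sys
o=bot.get_obs();im,D=bot.read_camera("wrist");cv2.imwrite(f"pics/{sys.argv[1]}.png",im)
P=W2J(cloud("wrist",np.ones(D.shape,bool),D));P=P[(abs(P[:,0])<.03)&(P[:,2]>.06)&(P[:,2]<.11)]
print(W2J(o["eef_pos"]),o["eef_pos"][2])
c=P[(P[:,1]>.06)&(P[:,1]<.09)&(P[:,2]>.072)]
for _ in range(3):
    A=np.c_[2*c[:,0],2*c[:,2],np.ones(len(c))];x=np.linalg.lstsq(A,(c[:,[0,2]]**2).sum(1),rcond=None)[0]
    r=np.hypot(c[:,0]-x[0],c[:,2]-x[1]);c=c[abs(r-np.median(r))<.001]
print("axis",x[:2],np.median(r))
for y in(-.015,-.005,.005,.015,.035): print(y,prof(P,y-.005,y+.005,x[0],x[1]))
# flat plane fit: points clearly inside radius
s=P[(P[:,1]>-.015)&(P[:,1]<.018)];v=s[:,[0,2]]-x[:2];r=np.hypot(*v.T);k=(r<.0128)&(r>.0085)
if k.sum()>50:
    l=cv2.fitLine(v[k].astype(np.float32),cv2.DIST_HUBER,0,.001,.001).ravel();n=np.array([-l[1],l[0]]);n*=np.sign(n@v[k].mean(0));print("FLAT deg",np.degrees(np.arctan2(n[0],n[1])),"dist",(v[k]@n).mean(),k.sum())
s=P[(abs(P[:,0])<.005)&(P[:,2]>.08)];print("end y",s[:,1].max())
E
python3 look.py w3
```

```text
t: 7.33
eef_pos: [0.493, -0.0046, 0.3684]
tool_rot: [0.003, 0.648, 0.761, 0.002]
contact_force: [-1.1, -1.0, -0.9]
gripper_width: 0.003
grasp_force: 0.0
[0.00382587 0.01162526 0.36836041] 0.3683604088117458
axis [-0.00164367  0.08195209] 0.013484825326834655
-0.015 [(-60, 13.7), (-50, 13.5), (-40, 13.5), (-30, 13.3), (-20, 13.2), (-10, 12.7), (0, 11.4), (10, 11.4), (20, 10.2), (30, 10.8), (40, 12.5), (50, 10.9), (60, 11.8), (70, 13.3)]
-0.005 [(-70, 13.8), (-60, 13.7), (-50, 13.7), (-40, 13.6), (-30, 13.2), (-20, 13.4), (-10, 12.1), (0, 10.9), (10, 10.4), (20, 9.7), (30, 9.4), (40, 9.9), (50, 10.5), (60, 11.6), (70, 13.2)]
0.005 [(-70, 13.8), (-60, 13.5), (-50, 13.7), (-40, 13.5), (-30, 13.5), (-20, 13.5), (-10, 12.3), (0, 11.1), (10, 10.5), (20, 9.4), (30, 9.3), (40, 9.9), (50, 10.6), (60, 11.4), (70, 13.2)]
0.015 [(-80, 13.9), (-70, 13.7), (-60, 13.7), (-50, 13.6), (-40, 13.5), (-30, 13.5), (-20, 13.5), (-10, 12.0), (0, 10.8), (10, 10.0), (20, 9.8), (30, 9.9), (40, 10.1), (50, 10.6), (60, 11.5), (70, 13.1)]
0.035 [(-80, 13.7), (-70, 13.5), (-60, 13.5), (-50, 13.5), (-40, 13.1), (-30, 13.4), (-20, 13.4), (-10, 13.2), (0, 13.3), (10, 13.1), (20, 13.4), (30, 13.3), (40, 13.3), (50, 13.6), (60, 13.6), (70, 13.5), (100, 17.0), (110, 16.3)]
FLAT deg 26.581871 dist 0.009559343412456728 719
end y 0.1155687419203506
```

The flat is now at +27°, so about 6.6 mm of arc remains. Second stroke.

```bash
python3 -m pendant '[[0,0.035,0,0,0],[0,0.015,0,0.02,0],[0,0,0,0.035,0],[0,0,0,0.035,0],[0,0,0,0.007,0],[0,0,0,0.002,0],[0,0,0,0.001,0],[0,0,0,0,0]]'
```

```text
t: 8.05
eef_pos: [0.4827, 0.0539, 0.2665]
tool_rot: [-0.001, 0.645, 0.764, 0.002]
contact_force: [-9.5, 9.0, 30.3]
gripper_width: -0.001
grasp_force: 16.1
```

Too deep and 9 mm too far out. I'll back off and reposition.

```bash
python3 -m pendant '[[0,0,0,-0.004,0],[0,0,0,-0.004,0],[0,-0.01,0,0,0],[0,0,0,0,0]]'; python3 -c "
from h import *
print(W2J(bot.get_obs()['eef_pos']))"
```

```text
t: 8.38
eef_pos: [0.4844, 0.0377, 0.2721]
tool_rot: [-0.0, 0.647, 0.762, -0.001]
contact_force: [-0.0, -1.2, 0.3]
gripper_width: -0.001
grasp_force: 0.0
[0.00231553 0.05477758 0.27209839]
```

```bash
python3 -m pendant '[[0,0.006,0.002,0,0],[0,0,0,0.002,0],[0,0,0,0.001,0],[0,0,0,0,0]]'; python3 -m pendant '[[0,0,0,0.001,0],[0,0,0,0,0]]'; python3 -c "
from h import *
print(W2J(bot.get_obs()['eef_pos']))"
```

```text
t: 8.72
eef_pos: [0.4858, 0.0466, 0.27]
tool_rot: [-0.0, 0.646, 0.763, 0.0]
contact_force: [-3.0, 1.5, 12.1]
gripper_width: -0.0
grasp_force: 5.8
t: 8.88
eef_pos: [0.4859, 0.0469, 0.2696]
tool_rot: [-0.0, 0.646, 0.763, 0.001]
contact_force: [-4.8, 1.9, 18.8]
gripper_width: 0.001
grasp_force: 9.3
[0.00532074 0.06355975 0.26960425]
```

```bash
python3 -m pendant '[[0,0,-0.002,-0.0005,0],[0,0,-0.003,-0.0005,0],[0,0,-0.003,0,0],[0,0,0,0,0],[0,0,0,-0.01,0],[0,0,0.005,-0.04,0],[0,-0.01,0,-0.04,0],[0,-0.035,0,-0.01,0],[0,0,0,0,0],[0,0,0,0,0]]'; python3 look.py w4
```

```text
t: 9.72
eef_pos: [0.4899, -0.001, 0.3703]
tool_rot: [0.0, 0.648, 0.762, -0.0]
contact_force: [-0.5, 0.8, -0.7]
gripper_width: -0.002
grasp_force: 0.0
[0.00142124 0.01563381 0.37028699] 0.3702869859254202
axis [-0.00052822  0.0830535 ] 0.01343580768885658
-0.015 [(-60, 13.5), (-50, 13.4), (-40, 13.5), (-30, 13.3), (-20, 11.8), (-10, 10.9), (0, 10.5), (10, 9.9), (20, 9.7), (30, 10.4), (40, 10.9), (50, 11.8), (60, 13.2), (70, 13.8)]
-0.005 [(-70, 13.7), (-60, 13.7), (-50, 13.3), (-40, 13.4), (-30, 13.1), (-20, 11.7), (-10, 10.6), (0, 9.9), (10, 9.8), (20, 9.5), (30, 9.8), (40, 10.7), (50, 11.6), (60, 13.2), (70, 13.8)]
0.005 [(-70, 13.6), (-60, 13.5), (-50, 13.4), (-40, 13.4), (-30, 13.1), (-20, 11.4), (-10, 10.8), (0, 10.0), (10, 9.8), (20, 9.9), (30, 9.9), (40, 10.7), (50, 11.8), (60, 13.2), (70, 13.8)]
0.015 [(-70, 13.7), (-60, 13.5), (-50, 13.5), (-40, 13.4), (-30, 13.3), (-20, 11.7), (-10, 11.0), (0, 10.1), (10, 9.5), (20, 9.8), (30, 9.9), (40, 10.6), (50, 12.2), (60, 13.3), (70, 13.8)]
0.035 [(-70, 13.5), (-60, 13.3), (-50, 13.4), (-40, 13.4), (-30, 13.2), (-20, 13.2), (-10, 13.3), (0, 13.0), (10, 13.6), (20, 13.4), (30, 13.3), (40, 13.4), (50, 13.4), (60, 13.5), (70, 13.7), (100, 17.1), (110, 16.3)]
FLAT deg 13.593078 dist 0.009501022786452951 764
end y 0.11366109353577576
```

The flat is at +14°. Same again with a slightly longer stroke.

```bash
python3 -m pendant '[[0,0.035,0.004,0,0],[0,0.012,0,0.02,0],[0,0,0,0.035,0],[0,0,0,0.035,0],[0,0,0,0.007,0],[0,0,0,0,0],[0,0,0,0.003,0],[0,0,0,0,0]]'
```

```text
t: 10.43
eef_pos: [0.4856, 0.0495, 0.2698]
tool_rot: [-0.001, 0.646, 0.764, -0.001]
contact_force: [-5.2, 1.7, 11.6]
gripper_width: 0.003
grasp_force: 5.9
```

```bash
python3 -m pendant '[[0,0,-0.003,0,0],[0,0,-0.003,0,0],[0,0,-0.002,0,0],[0,0,0,0,0],[0,0,0,-0.01,0],[0,0,0.005,-0.04,0],[0,-0.01,0,-0.04,0],[0,-0.037,0,-0.01,0],[0,0,0,0,0],[0,0,0,0,0]]'; python3 look.py w5 | grep -v '^-\?0'
```

```text
t: 11.27
eef_pos: [0.4906, -0.0012, 0.3703]
tool_rot: [0.0, 0.648, 0.762, -0.0]
contact_force: [0.0, 0.2, -0.3]
gripper_width: -0.0
grasp_force: 0.0
[0.00201685 0.01538853 0.37028262] 0.37028262245125626
axis [-0.00045803  0.08300066] 0.013460628929908774
FLAT deg 16.509623 dist 0.009607765569197957 747
end y 0.11340390582152976
```

No net gain: the press itself drags the bar back. I'll use a settled approach, a light press, and watch the measured motion.

```bash
python3 -m pendant '[[0,0.035,0.004,0,0],[0,0.012,0.002,0.02,0],[0,0,0,0.035,0],[0,0,0,0.035,0],[0,0,0,0.004,0],[0,0,0,0,0],[0,0,0,0,0]]';  python3 -m pendant '[[0,0,-0.001,0.004,0],[0,0,-0.001,0.001,0],[0,0,0,0,0]]'; python3 -c "
from h import *
print(W2J(bot.get_obs()['eef_pos']))"
```

```text
t: 11.9
eef_pos: [0.4892, 0.0487, 0.2759]
tool_rot: [-0.0, 0.646, 0.763, -0.001]
contact_force: [-0.0, -0.2, 0.9]
gripper_width: 0.002
grasp_force: 0.0
t: 12.15
eef_pos: [0.4873, 0.0478, 0.2713]
tool_rot: [0.0, 0.647, 0.763, 0.0]
contact_force: [-0.3, -0.3, -0.3]
gripper_width: 0.0
grasp_force: 0.0
[0.006829   0.06428693 0.27129939]
```

```bash
python3 -m pendant '[[0,0,-0.003,0,0],[0,0,0,0,0]]'; python3 -c "
from h import *
print(W2J(bot.get_obs()['eef_pos']))"
```

```text
t: 12.32
eef_pos: [0.484, 0.0473, 0.271]
tool_rot: [0.0, 0.647, 0.763, 0.0]
contact_force: [0.0, 0.2, -0.7]
gripper_width: -0.001
grasp_force: 0.0
[0.00345998 0.06432219 0.27097554]
```

```bash
python3 -m pendant '[[0,0,0,0.001,0],[0,0,0,0.0005,0],[0,0,0,0,0]]'; python3 -m pendant '[[0,0,-0.003,0.0005,0],[0,0,0,0,0]]'; python3 -m pendant '[[0,0,-0.003,0,0],[0,0,0,0,0]]';  python3 -c "
from h import *
print(W2J(bot.get_obs()['eef_pos']))"
```

```text
t: 12.57
eef_pos: [0.4844, 0.0477, 0.27]
tool_rot: [0.0, 0.646, 0.763, 0.0]
contact_force: [-3.4, 0.7, 12.0]
gripper_width: 0.001
grasp_force: 5.6
t: 12.73
eef_pos: [0.4828, 0.0474, 0.27]
tool_rot: [0.002, 0.646, 0.763, 0.002]
contact_force: [1.0, 0.5, 7.9]
gripper_width: -0.001
grasp_force: 4.0
t: 12.9
eef_pos: [0.4802, 0.047, 0.2702]
tool_rot: [0.002, 0.646, 0.763, 0.003]
contact_force: [2.6, 0.5, 7.3]
gripper_width: 0.001
grasp_force: 3.4
[-0.00029066  0.06457687  0.27017787]
```

```bash
python3 -m pendant '[[0,0,0,-0.01,0],[0,0,0.003,-0.04,0],[0,-0.01,0,-0.04,0],[0,-0.039,0,-0.01,0],[0,0,0,0,0],[0,0,0,0,0]]'; python3 look.py w6 | grep -v '^-\?0.0[13]'
```

```text
t: 13.4
eef_pos: [0.4895, -0.0035, 0.3698]
tool_rot: [0.001, 0.648, 0.761, 0.0]
contact_force: [-0.0, 0.8, -0.5]
gripper_width: 0.002
grasp_force: 0.0
[0.00055099 0.01331753 0.36981373] 0.3698137325013198
axis [-0.00060157  0.08292683] 0.013477837185316147
-0.005 [(-70, 13.6), (-60, 13.6), (-50, 13.8), (-40, 13.2), (-30, 12.1), (-20, 10.7), (-10, 10.1), (0, 9.6), (10, 9.8), (20, 9.8), (30, 10.6), (40, 11.5), (50, 13.1), (60, 13.6), (70, 13.8)]
0.005 [(-70, 13.6), (-60, 13.7), (-50, 13.7), (-40, 13.3), (-30, 12.3), (-20, 10.7), (-10, 10.0), (0, 9.5), (10, 9.9), (20, 9.8), (30, 10.6), (40, 11.7), (50, 13.4), (60, 13.6), (70, 13.7), (80, 13.9)]
FLAT deg 6.1626444 dist 0.009585812048602935 780
end y 0.11391503544613935
```

The flat is at +6°, and closing the leaf will square up the rest. I'll push the end again to make sure it is home.

```bash
python3 -m pendant '[[0,0.035,0,0,0],[0,0.035,0,0,0],[0,0.035,0,0,0],[0,0.025,0,0.02,0],[0,0,0,0.035,0],[0,0,0,0.035,0],[0,0,0,0.03,0],[0,-0.008,0,0,0],[0,-0.004,0,0,0],[0,-0.002,0,0,0],[0,0,0,0,0]]'; python3 -m pendant '[[0,-0.002,0,0,0],[0,0,0,0,0]]';  python3 -c "
from h import *
print(W2J(bot.get_obs()['eef_pos']))"
```

```text
t: 14.37
eef_pos: [0.4712, 0.1125, 0.2502]
tool_rot: [0.001, 0.647, 0.762, 0.001]
contact_force: [0.5, 1.1, -0.1]
gripper_width: -0.001
grasp_force: 0.0
t: 14.53
eef_pos: [0.4713, 0.1109, 0.2499]
tool_rot: [0.001, 0.647, 0.763, 0.001]
contact_force: [-0.1, -0.4, 0.0]
gripper_width: 0.003
grasp_force: 0.0
[0.00141623 0.12910319 0.24991501]
```

```bash
python3 -m pendant '[[0,-0.003,0,0,0],[0,-0.002,0,0,0],[0,0,0,0,0]]'; python3 -m pendant '[[0,-0.002,0,0,0],[0,0,0,0,0]]';python3 -m pendant '[[0,-0.002,0,0,0],[0,0,0,0,0],[0,0,0,0,0]]';  python3 -c "
from h import *
print(W2J(bot.get_obs()['eef_pos']))"
```

```text
t: 14.78
eef_pos: [0.4717, 0.1057, 0.2488]
tool_rot: [0.0, 0.647, 0.763, 0.0]
contact_force: [-0.2, -0.8, -0.1]
gripper_width: 0.001
grasp_force: 0.0
t: 14.95
eef_pos: [0.4718, 0.1049, 0.2486]
tool_rot: [-0.0, 0.646, 0.763, 0.001]
contact_force: [-1.2, 3.2, 1.1]
gripper_width: -0.001
grasp_force: 1.6
t: 15.2
eef_pos: [0.4718, 0.1046, 0.2487]
tool_rot: [-0.001, 0.646, 0.764, 0.001]
contact_force: [-2.4, 8.2, 1.0]
gripper_width: -0.002
grasp_force: 4.4
[0.00091981 0.12281374 0.2486912 ]
```

The bar is home again at the same hard stop. Now I open up and straddle the leaf, with the rear finger behind it.

```bash
python3 -m pendant '[[0,0.012,0,0,0],[0,0,0,-0.035,0],[0,0,0,-0.035,0],[0,0,0,-0.035,0],[0.0854,0,0,-0.035,0],[0.0854,0,0,-0.03,0],[0.0854,-0.035,-0.01,0,0],[0.0854,-0.035,-0.015,0,0],[0.0854,-0.035,0,0,0],[0.0854,-0.027,0,0,0],[0.0854,0,0,0,0],[0.0854,0,0,0,0]]'; python3 - <<'E'
from h import *
print(W2J(bot.get_obs()['eef_pos']))
for c in("side","scene"):
    im,D=bot.read_camera(c);cv2.imwrite(f"pics/{c}3.png",im)
    a=bot.pinpoint("leaf_tab",c)[0];print(a["at"],a["score"],W2J(world(c,a["at"],depth=dep(D,a["at"],1))))
A=cv2.resize(cv2.imread("pics/side3.png")[110:250,170:310],(560,560),interpolation=3);cv2.imwrite("pics/c3.png",A)
E
```

```text
t: 16.2
eef_pos: [0.4671, -0.0219, 0.4184]
tool_rot: [0.0, 0.648, 0.762, -0.0]
contact_force: [0.3, 0.3, -0.9]
gripper_width: 0.996
grasp_force: 0.0
[-0.02450403 -0.00121907  0.41838524]
[219.7, 175.3] 0.68 [-0.05608693  0.00048866  0.2184047 ]
[230.1, 136.4] 0.88 [-0.04943821  0.00984005  0.20479413]
```

View pics/c3.png

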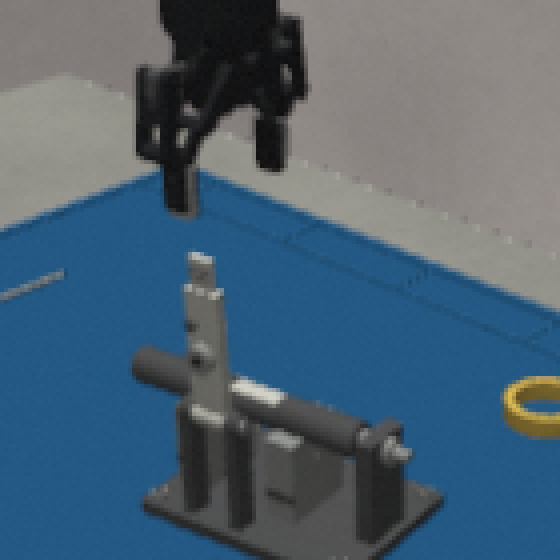

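The side view shows the bar seated against the stop with the bright flat on top (at 258,390). The rear finger is at (180,190), behind the leaf. I'll descend and start pulling.

```bash
python3 -m pendant '[[0.0854,0.002,0,0.025,0],[0.0854,0,0,0.025,0],[0.0854,0,0,0.018,0],[0.0854,0,0,0,0],[0.0854,0,0.008,0,0],[0.0854,0,0.012,-0.001,0],[0.0854,0,0.01,0.001,0],[0.0854,0,0,0,0]]'; python3 -c "
from h import *
print(W2J(bot.get_obs()['eef_pos']))"
```

```text
t: 17.07
eef_pos: [0.4989, -0.0124, 0.3517]
tool_rot: [0.001, 0.646, 0.763, 0.001]
contact_force: [0.8, 1.2, 0.5]
gripper_width: 1.0
grasp_force: 0.0
[0.00835963 0.00297181 0.35173508]
```

```bash
python3 -m pendant '[[0.0854,0,0.014,0.004,0],[0.0854,0,0.014,0.007,0],[0.0854,0,0.01,0.007,0],[0.0854,0,0.01,0.007,0],[0.0854,0,0,0,0]]'; python3 - <<'E'
from h import *
print(W2J(bot.get_obs()['eef_pos']))
for c in("side",):
    im,D=bot.read_camera(c);cv2.imwrite(f"pics/{c}4.png",im)
    a=bot.pinpoint("leaf_tab",c)[0];print(a["at"],a["score"],W2J(world(c,a["at"],depth=dep(D,a["at"],1))))
A=cv2.resize(im[110:250,170:310],(560,560),interpolation=3);cv2.imwrite("pics/c4.png",A)
E
```

```text
t: 17.48
eef_pos: [0.5451, -0.0049, 0.3245]
tool_rot: [-0.0, 0.646, 0.763, 0.0]
contact_force: [-0.6, -0.0, 0.8]
gripper_width: 1.001
grasp_force: 0.0
[0.05519852 0.00279284 0.32445015]
[238.0, 176.1] 0.86 [ 0.01214368 -0.00694907  0.19027867]
```

View pics/c4.png

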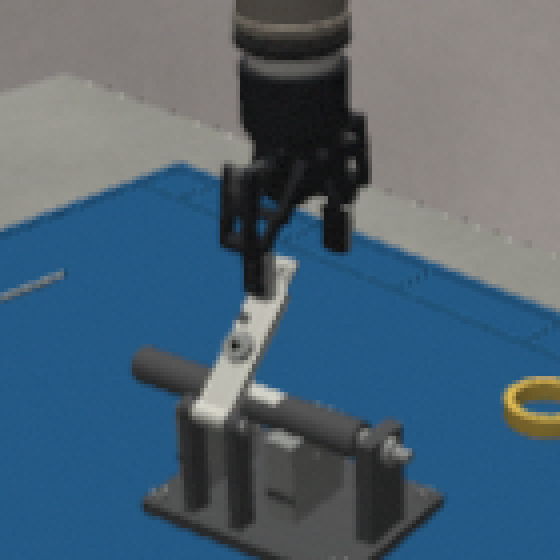

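The finger at (258,285) is on the leaf, which is now about 50° open. I continue along the arc.

```bash
python3 -m pendant '[[0.0854,0,0.009,0.009,0],[0.0854,0,0.008,0.009,0],[0.0854,0,0.004,0.008,0],[0.0854,0,0.004,0.007,0],[0.0854,0,0.003,0.008,0],[0.0854,0,0.002,0.008,0],[0.0854,0,0,0.004,0],[0.0854,0,0,0,0]]'; python3 -c "
from h import *
print(W2J(bot.get_obs()['eef_pos']))"
```

```text
t: 18.25
eef_pos: [0.5731, -0.0005, 0.2711]
tool_rot: [-0.001, 0.646, 0.763, -0.001]
contact_force: [0.2, -0.8, -0.7]
gripper_width: 1.004
grasp_force: 0.0
[0.08351688 0.00253693 0.27113775]
```

```bash
python3 -m pendant '[[0.0854,0,0.002,0.004,0],[0.0854,0,0,0.003,0],[0.0854,0,0,0,0]]'; python3 -m pendant '[[0.0854,0,0,0.003,0],[0.0854,0,0,0,0]]'; python3 -m pendant '[[0.0854,0,0,0.002,0],[0.0854,0,0,0,0]]'
```

```text
t: 18.5
eef_pos: [0.5754, -0.0002, 0.2652]
tool_rot: [0.0, 0.646, 0.763, 0.0]
contact_force: [-0.5, 0.3, 0.2]
gripper_width: 1.0
grasp_force: 0.0
t: 18.67
eef_pos: [0.5756, -0.0002, 0.2638]
tool_rot: [0.0, 0.647, 0.763, 0.0]
contact_force: [-2.8, -0.2, 11.7]
gripper_width: 1.004
grasp_force: 5.6
t: 18.83
eef_pos: [0.5757, -0.0002, 0.2632]
tool_rot: [0.0, 0.647, 0.763, 0.0]
contact_force: [-6.3, 0.8, 22.0]
gripper_width: 0.999
grasp_force: 11.4
```

```bash
python3 -m pendant '[[0.0854,0,0,0.0015,0],[0.0854,0,0,0,0]]'; python3 -m pendant '[[0.0854,0,0,-0.01,0],[0.0854,0,0,-0.035,0],[0.0854,0,-0.01,-0.035,0],[0.0854,0,-0.03,-0.03,0],[0.0854,0.01,-0.03,0,0],[0.0854,0.01,0,0,0],[0.0854,0,0,0,0],[0.0854,0,0,0,0]]'; python3 - <<'E'
from h import *
o=bot.get_obs();im,D=bot.read_camera("wrist");cv2.imwrite("pics/w7.png",im);print(W2J(o["eef_pos"]))
P=W2J(cloud("wrist",np.ones(D.shape,bool),D))
for x0 in(-40,-30,-20,10,20,30,40,50): 
    s=P[(abs(P[:,0]*1000-x0)<3)&(abs(P[:,1]-.002)<.008)&(P[:,2]>.08)&(P[:,2]<.13)]; print(x0,len(s),np.round(np.median(s[:,2])*1000,2) if len(s) else None)
s=P[(P[:,0]>.013)&(P[:,0]<.048)&(abs(P[:,1]-.002)<.008)&(P[:,2]>.085)&(P[:,2]<.13)]
print("leaf slope rad",np.polyfit(s[:,0],s[:,2],1))
for y0 in(-60,-40,-30,40,70): 
    s=P[(abs(P[:,0])<.002)&(abs(P[:,1]*1000-y0)<4)&(P[:,2]>.08)]; print("bartop",y0,np.round(np.median(s[:,2])*1000,2) if len(s) else None)
s=P[(abs(P[:,0])<.005)&(P[:,2]>.08)&(P[:,2]<.11)];print("end y",s[:,1].max())
E
```

```text
t: 19.0
eef_pos: [0.5757, -0.0002, 0.2627]
tool_rot: [0.0, 0.647, 0.763, 0.0]
contact_force: [-8.8, 1.1, 32.3]
gripper_width: 1.003
grasp_force: 16.2
t: 19.67
eef_pos: [0.5038, 0.0086, 0.3686]
tool_rot: [0.0, 0.646, 0.763, 0.0]
contact_force: [0.6, -0.7, -0.6]
gripper_width: 1.0
grasp_force: 0.0
[0.01670939 0.02287835 0.3686327 ]
-40 147 103.18
-30 139 103.41
-20 144 103.49
10 161 107.11
20 128 104.11
30 139 104.11
40 146 104.21
50 136 103.53
leaf slope rad [-0.00560744  0.1044293 ]
bartop -60 96.72
bartop -40 96.74
bartop -30 96.75
bartop 40 97.35
bartop 70 96.87
end y 0.1110112617588066
```

View pics/w7.png

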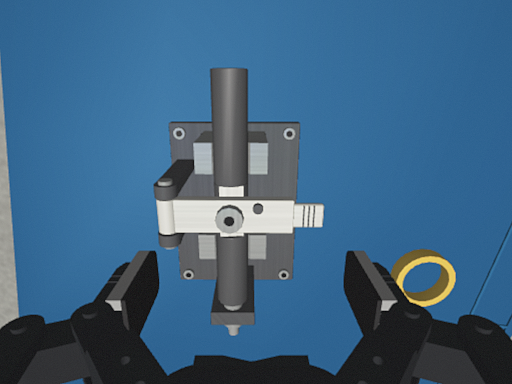

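The wrist view shows the leaf across the bar, with the bush at (230,218), the tab at (308,215), and strips of flat still showing at (231,190) and (231,236). I'll measure the remaining tilt on those strips.

```bash
cat > tilt.py <<'E'
from h import *
P=[]
for _ in range(4):
    im,D=bot.read_camera("wrist");P.append(W2J(cloud("wrist",np.ones(D.shape,bool),D)))
P=np.vstack(P);cv2.imwrite("pics/w8.png",im)
def prof(y0,y1,xs):
    for x in xs:
        s=P[(abs(P[:,0]*1000-x)<1)&(P[:,1]>y0)&(P[:,1]<y1)&(P[:,2]>.08)&(P[:,2]<.13)]
        yield x,len(s),round(float(np.median(s[:,2]))*1000,2) if len(s) else None
for r in((.018,.023),(-.02,-.016)): 
    print(r,list(prof(*r,range(-14,13,2))))
    s=P[(abs(P[:,0]+.0005)<.008)&(P[:,1]>r[0])&(P[:,1]<r[1])&(P[:,2]>.088)&(P[:,2]<.097)];print(np.polyfit(s[:,0],s[:,2],1))
s=P[((abs(P[:,0]-.033)<.009)|(abs(P[:,0]+.028)<.01))&(abs(P[:,1]-.002)<.008)&(P[:,2]>.09)&(P[:,2]<.12)];print("leaf",np.polyfit(s[:,0],s[:,2],1))
for y in range(-26,30,2):
    s=P[(abs(P[:,0]+.0005)<.004)&(abs(P[:,1]*1000-y)<1)&(P[:,2]>.08)];print((y,round(float(np.median(s[:,2]))*1000,1)),end=" ")
E
python3 tilt.py
```

```text
(0.018, 0.023) [(-14, 13, 85.63), (-12, 47, 89.82), (-10, 50, 93.0), (-8, 69, 94.05), (-6, 51, 94.09), (-4, 66, 93.72), (-2, 54, 93.59), (0, 64, 93.48), (2, 55, 93.45), (4, 58, 93.03), (6, 58, 93.0), (8, 61, 92.76), (10, 60, 92.73), (12, 58, 90.4)]
[-0.07589296  0.09343171]
(-0.02, -0.016) [(-14, 1, 88.16), (-12, 14, 90.63), (-10, 27, 93.27), (-8, 33, 93.96), (-6, 41, 93.94), (-4, 45, 93.84), (-2, 30, 93.96), (0, 40, 93.75), (2, 34, 93.48), (4, 49, 93.56), (6, 38, 93.29), (8, 40, 93.14), (10, 31, 92.51), (12, 16, 90.76)]
[-0.03282783  0.09384561]
leaf [0.01307783 0.10389409]
(-26, 96.7) (-24, 96.6) (-22, 96.7) (-20, 95.2) (-18, 93.6) (-16, 94.3) (-14, nan) (-12, nan) (-10, nan) (-8, 111.7) (-6, 111.7) (-4, 111.8) (-2, 111.9) (0, 112.3) (2, 112.3) (4, 112.1) (6, 111.9) (8, 112.1) (10, 111.7) (12, 109.1) (14, 103.9) (16, 99.6) (18, 93.5) (20, 93.6) (22, 93.4) (24, 96.2) (26, 96.8) (28, 96.6)
  return _methods._mean(a, axis=axis, dtype=dtype,
  ret = ret.dtype.type(ret / rcount)
```

```bash
cat >> tilt.py <<'E'
print()
for y in(-.036,.042):
    s=P[(abs(P[:,0])>.018)&(abs(P[:,0])<.027)&(abs(P[:,1]-y)<.006)&(abs(P[:,2]-.079)<.006)];print("vtop",len(s),(s[:,0]<0).sum(),np.polyfit(s[:,0],s[:,2],1))
s=P[(abs(P[:,0])<.06)&(P[:,1]>-.11)&(P[:,1]<.06)&(abs(P[:,2]-.014)<.006)];print("plate",len(s),np.linalg.lstsq(np.c_[s[:,:2],np.ones(len(s))],s[:,2],rcond=None)[0])
E
python3 tilt.py 2>/dev/null| grep -v '^(-26'
```

```text
(0.018, 0.023) [(-14, 12, 87.97), (-12, 46, 90.6), (-10, 51, 93.44), (-8, 47, 94.26), (-6, 71, 94.12), (-4, 51, 93.77), (-2, 67, 93.75), (0, 59, 93.53), (2, 64, 93.67), (4, 59, 93.26), (6, 61, 93.22), (8, 62, 93.06), (10, 55, 92.82), (12, 69, 90.4)]
[-0.06668362  0.09363381]
(-0.02, -0.016) [(-14, 0, None), (-12, 13, 91.18), (-10, 25, 92.97), (-8, 42, 94.07), (-6, 39, 94.02), (-4, 45, 94.03), (-2, 42, 94.39), (0, 35, 93.88), (2, 57, 93.99), (4, 38, 93.66), (6, 46, 93.33), (8, 35, 93.36), (10, 23, 92.7), (12, 25, 91.81)]
[-0.04741905  0.0939822 ]
leaf [0.01286719 0.10403335]
vtop 953 477 [-0.00012926  0.07933891]
vtop 1241 620 [-0.00077595  0.07946272]
plate 23355 [-9.38081407e-05  1.40918671e-03  1.55190949e-02]
```

The V-block tops read level (no camera bias), so the flat is really tilted about 0.06 rad and the leaf is about 0.013 open. That is just inside the limits, so I'll add one small roll stroke over the +y block and re-press the leaf.

```bash
python3 -m pendant '[[0,0.023,-0.011,0,0],[0,0,0,0,0],[0,0,0,0,0],[0,0,0,0,0],[0,0,0,0,0],[0,0,0,0,0],[0,0,0,0.03,0],[0,0,0,0.03,0],[0,0,0,0.025,0],[0,0,0,0.009,0],[0,0,0,0,0],[0,0,0,0,0]]'; python3 -c "
from h import *
print(W2J(bot.get_obs()['eef_pos']))"
```

```text
t: 21.12
eef_pos: [0.4894, 0.0289, 0.2748]
tool_rot: [-0.0, 0.647, 0.763, -0.0]
contact_force: [0.1, -0.1, -0.2]
gripper_width: -0.001
grasp_force: 0.0
[0.00581909 0.0452466  0.27483272]
```

```bash
python3 -m pendant '[[0,0,-0.001,0.003,0],[0,0,-0.001,0.001,0],[0,0,0,0.001,0],[0,0,0,0,0]]'; python3 -m pendant '[[0,0,-0.001,0.0005,0],[0,0,0,0,0]]'; python3 -m pendant '[[0,0,-0.001,0,0],[0,0,0,0,0]]'
```

```text
t: 21.45
eef_pos: [0.4873, 0.0287, 0.2703]
tool_rot: [0.001, 0.646, 0.763, 0.001]
contact_force: [-1.0, 0.0, 3.7]
gripper_width: -0.003
grasp_force: 1.8
t: 21.62
eef_pos: [0.4869, 0.0286, 0.2702]
tool_rot: [0.001, 0.646, 0.763, 0.001]
contact_force: [0.3, 0.3, 6.4]
gripper_width: -0.002
grasp_force: 3.5
t: 21.78
eef_pos: [0.4863, 0.0286, 0.2703]
tool_rot: [0.002, 0.646, 0.763, 0.002]
contact_force: [3.5, -0.5, 6.8]
gripper_width: -0.002
grasp_force: 3.2
```

```bash
python3 -m pendant '[[0,0,-0.001,0,0],[0,0,0,0,0]]'; python3 -m pendant '[[0,0,0,-0.01,0],[0,0,0.002,-0.035,0],[0,-0.01,0.003,-0.04,0],[0,-0.013,0,-0.013,0],[0,0,0,0,0],[0,0,0,0,0]]';python3 tilt.py 2>/dev/null| grep -v '^(-26' | grep -v plate
```

```text
t: 21.95
eef_pos: [0.4856, 0.0285, 0.2703]
tool_rot: [0.002, 0.646, 0.763, 0.002]
contact_force: [3.0, 0.4, 5.9]
gripper_width: 0.003
grasp_force: 2.7
t: 22.45
eef_pos: [0.4924, 0.0058, 0.3677]
tool_rot: [0.0, 0.647, 0.762, 0.0]
contact_force: [-0.8, 0.3, -1.2]
gripper_width: 0.001
grasp_force: 0.0
(0.018, 0.023) [(-14, 18, 87.23), (-12, 49, 90.07), (-10, 65, 92.56), (-8, 51, 93.28), (-6, 68, 93.42), (-4, 56, 93.18), (-2, 62, 93.41), (0, 58, 92.96), (2, 57, 92.95), (4, 60, 92.59), (6, 59, 92.82), (8, 66, 92.5), (10, 50, 92.21), (12, 58, 89.57)]
[-0.06312432  0.09306405]
(-0.02, -0.016) [(-14, 3, 87.88), (-12, 24, 90.22), (-10, 34, 92.66), (-8, 36, 93.51), (-6, 26, 92.87), (-4, 23, 93.17), (-2, 17, 92.69), (0, 15, 92.71), (2, 17, 92.74), (4, 24, 92.47), (6, 25, 92.48), (8, 24, 92.16), (10, 25, 91.88), (12, 13, 89.62)]
[-0.07055994  0.09279934]
leaf [0.01228264 0.1034481 ]
vtop 705 432 [-0.00205133  0.07874889]
vtop 1264 631 [-0.00158118  0.07888564]
```

No change: the contact was too light. I'll repeat with more load and a longer stroke.

```bash
python3 -m pendant '[[0,0.023,0,0.02,0],[0,0,0,0.035,0],[0,0,0,0.035,0],[0,0,0,0.004,0],[0,0,0,0,0],[0,0,-0.001,0.003,0],[0,0,-0.001,0.002,0],[0,0,0,0,0]]'; python3 -m pendant '[[0,0,-0.001,0.001,0],[0,0,-0.001,0,0],[0,0,0,0,0]]'; python3 -m pendant '[[0,0,-0.001,0,0],[0,0,-0.001,0,0],[0,0,0,0,0]]'
```

```text
t: 23.32
eef_pos: [0.4877, 0.0296, 0.2699]
tool_rot: [0.0, 0.646, 0.763, 0.001]
contact_force: [-5.3, 0.7, 24.6]
gripper_width: 0.003
grasp_force: 12.0
t: 23.57
eef_pos: [0.4868, 0.0294, 0.2699]
tool_rot: [0.002, 0.646, 0.763, 0.002]
contact_force: [-3.9, 1.2, 28.4]
gripper_width: -0.001
grasp_force: 13.7
t: 23.82
eef_pos: [0.4859, 0.0293, 0.27]
tool_rot: [0.003, 0.646, 0.763, 0.004]
contact_force: [2.3, 2.5, 21.7]
gripper_width: 0.0
grasp_force: 10.5
```

```bash
python3 -m pendant '[[0,0,-0.001,0,0],[0,0,-0.001,0,0],[0,0,0,0,0]]'; python3 -m pendant '[[0,0,-0.001,0,0],[0,0,0,0,0]]'; python3 -m pendant '[[0,0,0,-0.01,0],[0,0,0.002,-0.035,0],[0,-0.01,0.003,-0.04,0],[0,-0.013,0.004,-0.013,0],[0,0,0,0,0],[0,0,0,0,0]]';python3 tilt.py 2>/dev/null| grep -v '^(-26' | grep -v plate
```

```text
t: 24.07
eef_pos: [0.4849, 0.0291, 0.2701]
tool_rot: [0.004, 0.646, 0.763, 0.005]
contact_force: [6.6, 1.8, 15.4]
gripper_width: 0.001
grasp_force: 7.9
t: 24.23
eef_pos: [0.4841, 0.0289, 0.2701]
tool_rot: [0.004, 0.646, 0.763, 0.005]
contact_force: [6.6, 2.5, 15.2]
gripper_width: -0.0
grasp_force: 7.7
t: 24.73
eef_pos: [0.4924, 0.0059, 0.365]
tool_rot: [-0.0, 0.647, 0.762, -0.0]
contact_force: [-1.1, -0.3, -0.9]
gripper_width: -0.0
grasp_force: 0.0
(0.018, 0.023) [(-14, 23, 86.92), (-12, 58, 90.25), (-10, 54, 92.49), (-8, 66, 92.82), (-6, 58, 92.91), (-4, 67, 93.0), (-2, 55, 93.02), (0, 64, 93.26), (2, 65, 93.28), (4, 55, 93.3), (6, 66, 93.36), (8, 60, 93.49), (10, 62, 92.88), (12, 50, 89.81)]
[0.04564758 0.09314017]
(-0.02, -0.016) [(-14, 3, 88.54), (-12, 23, 90.61), (-10, 34, 92.25), (-8, 26, 92.74), (-6, 9, 92.53), (-4, 8, 92.45), (-2, 3, 92.6), (0, 6, 92.71), (2, 5, 92.8), (4, 7, 92.94), (6, 8, 93.01), (8, 7, 92.52), (10, 10, 91.2), (12, 4, 88.57)]
[0.01315096 0.09266985]
leaf [0.01187593 0.10357351]
vtop 629 408 [0.00011337 0.07884408]
vtop 1304 653 [0.00075462 0.07900323]
```

It is now about 0.04 rad past upright on the other side. Pressing the leaf with closed fingers near the tab should level it.

```bash
python3 -m pendant '[[0,-0.021,0.02,0,0],[0,0,0.015,0.03,0],[0,0,0,0.03,0],[0,0,0,0.025,0],[0,0,0,0,0],[0,0,0,0.003,0],[0,0,0,0.001,0],[0,0,0,0,0]]'; python3 -m pendant '[[0,0,0,0.002,0],[0,0,0,0.002,0],[0,0,0,0,0]]';  python3 -c "
from h import *
print(W2J(bot.get_obs()['eef_pos']))"
```

```text
t: 25.6
eef_pos: [0.5303, -0.0081, 0.2762]
tool_rot: [-0.001, 0.646, 0.763, -0.001]
contact_force: [-4.1, -0.1, 13.3]
gripper_width: -0.001
grasp_force: 6.7
t: 25.85
eef_pos: [0.5305, -0.0081, 0.2755]
tool_rot: [-0.001, 0.646, 0.763, -0.0]
contact_force: [-16.2, -0.5, 47.6]
gripper_width: -0.001
grasp_force: 23.3
[0.04026217 0.00205423 0.27545751]
```

```bash
python3 -m pendant '[[0,0,0,-0.01,0],[0,0,0,-0.035,0],[0,0.01,-0.01,-0.04,0],[0,0.011,-0.02,-0.01,0],[0,0,0,0,0],[0,0,0,0,0]]';python3 tilt.py 2>/dev/null| grep -v '^(-26' | grep -v plate
```

```text
t: 26.35
eef_pos: [0.497, 0.0077, 0.3661]
tool_rot: [-0.0, 0.646, 0.764, -0.0]
contact_force: [0.9, -0.5, -0.3]
gripper_width: 0.001
grasp_force: 0.0
(0.018, 0.023) [(-14, 17, 86.93), (-12, 51, 90.08), (-10, 47, 92.56), (-8, 63, 93.22), (-6, 55, 93.19), (-4, 68, 93.4), (-2, 52, 93.08), (0, 71, 93.11), (2, 47, 93.02), (4, 71, 93.38), (6, 49, 93.14), (8, 71, 93.43), (10, 62, 92.94), (12, 60, 90.47)]
[-0.00026989  0.09315971]
(-0.02, -0.016) [(-14, 1, 86.71), (-12, 18, 90.35), (-10, 28, 92.66), (-8, 39, 93.13), (-6, 43, 93.29), (-4, 34, 93.57), (-2, 32, 93.36), (0, 12, 93.39), (2, 24, 93.3), (4, 21, 93.41), (6, 23, 93.25), (8, 26, 92.98), (10, 20, 93.03), (12, 24, 90.94)]
[-0.01306967  0.09334345]
leaf [0.00103563 0.10311278]
vtop 623 498 [-2.87930274e-05  7.90451873e-02]
vtop 1283 656 [0.00109605 0.0791102 ]
```

The flat and leaf are now level (0.00 and 0.001 rad). Last check that the bar is still home.

```bash
python3 - <<'E'
from h import *
e=[];g=[]
for _ in range(2):
    im,D=bot.read_camera("wrist");P=W2J(cloud("wrist",np.ones(D.shape,bool),D))
    s=P[(abs(P[:,0])<.005)&(P[:,2]>.085)&(P[:,2]<.11)];e.append(s[:,1].max())
    v=P[(abs(P[:,0])>.018)&(abs(P[:,0])<.027)&(abs(P[:,2]-.079)<.005)&(P[:,1]>.01)&(P[:,1]<.09)];g.append((v[:,1].min(),v[:,1].max()))
print("end",e,"block2 y (28..54)",g)
for n in("quad","bottle","driver","tape"):
    im,D=bot.read_camera("scene") ;a=bot.pinpoint(n,"scene")[0];print(n,np.round(a["at"]),a["score"])
E
```

```text
end [np.float64(0.11181819452316843), np.float64(0.11181046369593031)] block2 y (28..54) [(np.float64(0.030171017970060783), np.float64(0.056350872444901334)), (np.float64(0.030075500749988604), np.float64(0.05641127021233815))]
quad [119. 223.] 0.95
bottle [152. 311.] 0.85
driver [354. 161.] 0.77Traceback (most recent call last):
  File "<stdin>", line 9, in <module>
IndexError: list index out of range
```

The block edges read 2.2 mm high in y, so the bar end is at about 109.6 mm (nominal 110), which is home. The tool is clear, so I'm handing in.

```bash
python3 -c "
from station import bot
print(bot.hand_in())"
```

```text
the job is handed in; nothing more can be done
None
```

I handed the job in with the bar home against the stop, the flat facing up within about 0.01 rad, the leaf closed to about 0.001 rad and the gripper clear. The quadcopter, bottle and driver had not moved; the network missed the tape in the last look, and the hand-in gave no verdict.

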